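# Start warming a tray of pies

## Robot

A 6-joint arm with a two-finger parallel gripper is mounted at the origin on the work surface. World frame = base frame: x ahead of the robot, y to its left, z up, the work surface at z = 0. Lengths are in m, angles in degrees, forces in N, time in s.
With the tool pointing down it reaches from about 0.4 to 0.925 m from the base axis. Payload 12.5 kg.
Tool frame: the origin (TCP) lies at the very end of the fingers, on their centre line; the grasp point (between the pads) lies 19 mm behind it (r.tcp_to_grasp is the distance from the TCP to the grasp point, in m); x points along the fingers, y is the direction in which the jaws open and shut, and the axes are right-handed (so a half turn about x gives the same grasp; the last joint's range is limited). The gripper opens to 95 mm and grips with 3 to 60 N. Pads are 20 mm wide; open, the fingers measure 119 mm over their backs; the gripper's body (75 mm by 180 mm) begins 59 mm behind the grasp point.
Start: joints at [-76.123, 28.126, 89.318, -0, 62.55, -6.05], TCP at [0.213, -0.588, 0.215] pointing down, gripper open.
Joint ranges: [-177.58, 177.58], [-47.91, 125.51], [2.72, 160], [-65.01, 245.01], [3.68, 167.84], [-153.87, 153.87]. Speed limits (degrees/s): [127.2, 127.2, 159.86, 180, 180, 180].

## Interface

Orientations are given as a 3x3 rotation matrix whose columns are the frame's x, y, z axes.
In Python, from plant import r gives the robot as it stands.
- The arm moves only by the shell command python3 -m crank 'ROWS' [FORCE]. ROWS is JSON, a list of rows, each a list of 7 numbers: the finger opening in m, from 0 to 0.0951, then the shift along the tool's x, y, z in m, then the turn, a rotation vector about the tool's x, y, z in rad. In form: [[grip, x, y, z, ax, ay, az], ...]. A call has exactly 10 rows; each row is the pose to reach, as a shift and turn from the pose commanded when the call began, along the tool's axes at that moment; what a row does not reach only later rows make up. A row lasts 1/8 s, in which the tool goes at most 62.5 mm and 10.7 degrees, less where a joint would pass 70% of its speed; a pose out of reach is approached as far as the arm can. A call with a gripper value outside its range is refused whole. The fingers move at their own pace and stop on an object; FORCE is the grip in N (left out, the last holds). Time passes only in rows, so rows that repeat a pose let the fingers close, or fill a call up. It gives the time, the measured TCP pose, the force and the opening at its end, in the units of the state.
- r.read_state(): the state, without advancing time (a new reading comes with each control period).
- r.get_image(name): name is "scene" or "top" or "wrist"; returns (picture, depth): 480x640x3 uint8, red, green, blue; 480x640 float32, m along the optical axis (not along the pixel's ray), 0 where there is no reading.
- r.get_calibration(name): a dict with "fx", "fy", "cx", "cy" (pixels), "dist_coeffs" ([k1, k2, p1, p2, k3] as OpenCV has them; the pictures are not rectified), "xyz" and "rotation" of the camera in the world; the wrist camera has in their place "hand_eye" (4x4, takes a point from camera to tool coordinates, whose origin is the TCP and whose axes are the tool frame's). Camera axes: x right, y down, z forward; pixel columns grow to the right and rows downward; lengths in m; the calibration is good to about 2 mm. A picture is of the moment at which its call begins: read the wrist's pose just before it. get_calibration takes no time and is no camera call.
- r.close_job(): hands the job in, once; it reports no verdict.
The state is a dict: "t": time; "q": joint angles; "qd": joint speeds; "joint_torque": joint torques, N m; "eef_pos": TCP position; "orientation": TCP orientation; "force": force on the tool from outside, world axes, zero at the start; "moment": the same for the moment, N m; "finger_gap": finger opening in m.
Only numpy, scipy, OpenCV 4.12 (cv2) and the standard library are available. Lean on these libraries where they do the work, as an engineer would, in place of code of your own. Each camera call takes 0.05 s, during which the arm holds its last target.

## Task

Get this tray of pies warming: push it gently with the fingertips along the warming plate until it is fully home against the stop at the far end, without lifting it. Then, with a fingertip pressed on the knurled dial of the control box, turn the dial clockwise (seen from above) by exactly one click to the next mark, and let go; leave everything else where it stands.

Things in the scene. Friction and masses are not known exactly. Their poses are not given: they have to be found in the camera images.
- warmer: Low steel warming plate, fixed, 360 (its x) by 240 mm, top face 28 mm above the table. Origin: centre of its underside, on the table. Its x runs from the open end near the robot to the far end, where a 30 mm high bar is the stop. Side rails 10 mm wide and 16 mm high, inner faces 108 mm either side of the centre line, guide the tray along x.
- plate_stop (a point): Foot of the middle of the stop's face, on the plate's top face (28 mm above the table), 170 mm from the warmer's origin along its x. Axes as the warmer's.
- tray_near (a point): Middle of the outside of the loose bamboo-brown tray's near wall, half-way up (15 mm above the plate). Tray: 160 mm along its x (away from the robot, along the warmer's x), 204 mm along y, 30 mm high, walls 7 mm, six pies fixed in it, about 0.45 kg; starts 40 to 90 mm short of the stop. Push here along the warmer's x; it slides at 2 to 6 N.
- tray_far (a point): Middle of the foot of the outside of the tray's far wall, 160 mm from the near wall. The tray is home when this point is at plate_stop.
- control: Grey control box, fixed, 150 by 150 mm, 50 mm high, left or right of the warming plate (a white crock stands on the other side). Origin: centre of its underside. White setting marks lie around its dial, 30 degrees apart, the larger the hotter.
- dial_centre (a point): Point on the dial's upright axis level with its top, 62 mm above the table; stays put when the dial is pressed. Dial: black disc, 100 mm across, 12 mm above the box, sloping rim; top has a raised knurled ring, 32 to 49 mm from the axis, plain middle 2.5 mm lower. Press a fingertip on the ring and drag it round. Sprung: yields at about 3 N, bottoms 6 mm down at about 8.5 N; 3 to 5 mm grips well.
- dial_mark (a point): Point on the dial's white line, on its top face, 45 mm from the axis; it turns and sinks with the dial.
- dial (a joint): Angle of the dial in rad, 0 at the start, growing clockwise seen from above. It clicks into rest every 30 degrees (0.524 rad); let go within about 12 degrees of a rest it settles there by itself. It takes roughly 0.05 N m to leave a rest.
- crock: Bystander: white lidded crock, 100 mm across, 130 mm high. Origin under its centre.
- stamp: Bystander: small wooden pie stamp standing upright near the control box, 38 mm across, 46 mm high. Origin under its centre.
- mould: Bystander: flat wooden pie mould with a handle, 22 mm high.
- scraper: Bystander: steel dough scraper with a wooden grip, 70 by 135 mm, 12 mm high.
- seeds: Bystander: white bowl, 90 mm across, 40 mm high.
- spare_pie: Bystander: single pie, 54 mm across, 20 mm high.
- brush: Bystander: pastry brush lying flat, 150 mm long.

How it is judged:
By the outcome, as a careful person would: the job done as asked, in the order asked, and still so for the second after the job is handed in, with the robot touching nothing.
It also fails if it takes over 43 s, if anything falls off the work surface, if the arm or the gripper's body presses on something with over 40 N, if the wrist force passes 120 N, or if a joint passes its speed limit or range.

## Working session

There is one attempt and no reset: what is moved stays moved. The work goes in short steps, Python scripts to look and compute and a shell command to move; the robot and the scene stay as the last step left them, time stands still between calls to the robot, and variables do not carry over. Pictures are saved under pics/ and viewed, and the job is handed in when it is done.

```bash
ls; mkdir -p pics; python3 - <<'E'
from plant import r
import cv2
s=r.read_state()
for k in s: print(k,s[k])
for n in("scene","top","wrist"):
    im,d=r.get_image(n)
    cv2.imwrite(f"pics/{n}0.png",cv2.cvtColor(im,cv2.COLOR_RGB2BGR))
    import numpy as np
    np.save(f"pics/{n}0d.npy",d)
    print(n,r.get_calibration(n))
E
```

```text
pics
t 0.0
q [-7.61212332e+01  2.81639813e+01  8.93497249e+01  1.74274786e-05
  6.25523210e+01 -6.05076357e+00]
qd [-0.08705691 -0.06841416 -0.05362143  0.04394793 -0.03902614  0.00839354]
joint_torque [-1.25254686e-03 -6.12647796e+01 -2.58185077e+01  6.91811275e-02
  4.82342835e-02 -9.47734861e-05]
eef_pos [ 0.21299669 -0.58731512  0.21406597]
orientation [[-2.76159746e-04  3.40863842e-01 -9.40112634e-01]
 [ 1.11881113e-03 -9.40111976e-01 -3.40863932e-01]
 [-9.99999336e-01 -1.14594138e-03 -1.21741175e-04]]
force [ 0.66300534  0.54474441 -0.0007202 ]
moment [-0.03625448  0.01257424  0.01333428]
finger_gap 0.0948435334941042
scene {'fx': 577.6113291674135, 'fy': 577.6113291674135, 'cx': 321.28251200151465, 'cy': 231.88003142352252, 'dist_coeffs': array([-0.11757258,  0.        ,  0.        ,  0.        ,  0.        ]), 'xyz': array([1.04661347, 0.88522839, 0.93749152]), 'rotation': array([[-0.86251455,  0.32084336, -0.39131597],
       [ 0.50602064,  0.55209529, -0.66267179],
       [ 0.00342986, -0.76957802, -0.63854358]])}
top {'fx': 580.8991395132399, 'fy': 580.8991395132399, 'cx':
[... 194 characters left out ...]
otation': array([[ 0.00784811, -0.99492992,  0.10026395],
       [-0.99993877, -0.00859052, -0.00697494],
       [ 0.0078009 , -0.10020307, -0.99493643]])}
wrist {'fx': 401.3453805796563, 'fy': 401.3453805796563, 'cx': 317.28329767263466, 'cy': 243.875227124966, 'dist_coeffs': array([0.00593454, 0.        , 0.        , 0.        , 0.        ]), 'hand_eye': array([[ 3.78027528e-04, -2.90198688e-01,  9.56966341e-01,
        -1.70430650e-01],
       [ 9.99999573e-01,  9.17138954e-04, -1.16905726e-04,
         1.93781455e-05],
       [-8.43745221e-04,  9.56965977e-01,  2.90198911e-01,
        -8.36193290e-02],
       [ 0.00000000e+00,  0.00000000e+00,  0.00000000e+00,
         1.00000000e+00]])}
```

View pics/scene0.png

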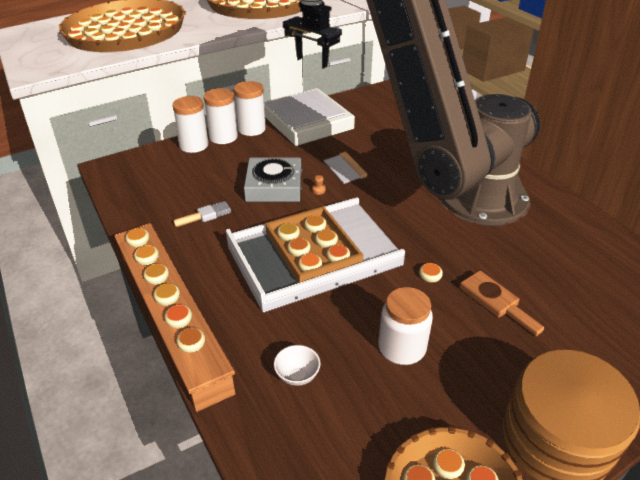

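View pics/top0.png

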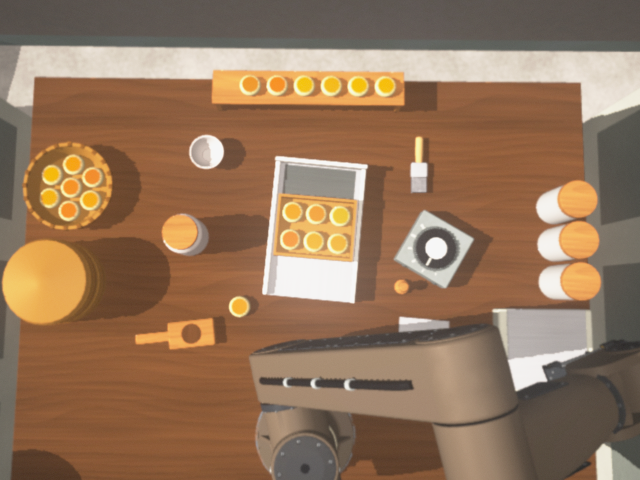

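View pics/wrist0.png

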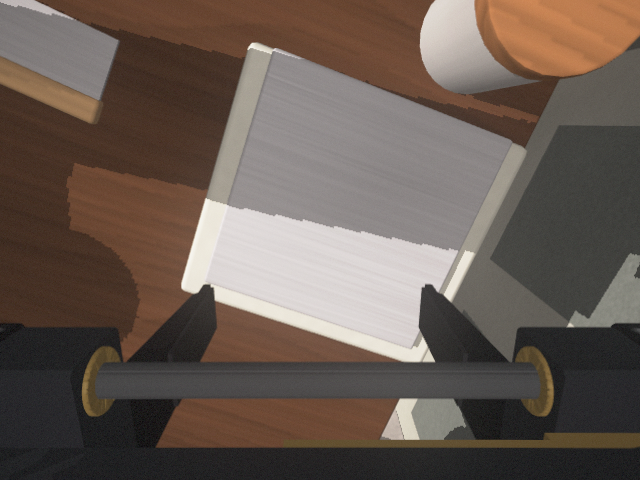

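```bash
cat > h.py <<'E'
import numpy as np,cv2
from plant import r
def ray(cal,uv,pose=None):
    K=np.array([[cal['fx'],0,cal['cx']],[0,cal['fy'],cal['cy']],[0,0,1]])
    p=cv2.undistortPoints(np.array(uv,float).reshape(-1,1,2),K,cal['dist_coeffs']).reshape(-1,2)
    d=np.c_[p,np.ones(len(p))]
    if pose is None: return cal['xyz'],d@cal['rotation'].T
    P,R=pose; H=cal['hand_eye']
    return P+R@H[:3,3], d@(R@H[:3,:3]).T
def plane(cal,uv,z,pose=None):
    o,d=ray(cal,uv,pose); return o+d*((z-o[2])/d[:,2])[:,None]
def proj(cal,pts):
    K=np.array([[cal['fx'],0,cal['cx']],[0,cal['fy'],cal['cy']],[0,0,1]])
    R=cal['rotation'].T; t=-R@cal['xyz']
    return cv2.projectPoints(np.array(pts,float).reshape(-1,1,3),cv2.Rodrigues(R)[0],t,K,cal['dist_coeffs'])[0].reshape(-1,2)
E
python3 - <<'E'
import cv2
a=cv2.imread('pics/top0.png'); 
cv2.imwrite('pics/topw.png',cv2.resize(a[150:310,255:375],None,fx=5,fy=5,interpolation=cv2.INTER_CUBIC)[:,:][0:800,0:600].transpose(1,0,2)[::-1])
cv2.imwrite('pics/topc.png',cv2.resize(a[200:300,380:490],None,fx=6,fy=6,interpolation=cv2.INTER_CUBIC))
b=cv2.imread('pics/scene0.png')
cv2.imwrite('pics/scw.png',cv2.resize(b[140:310,220:410],None,fx=3.5,fy=3.5,interpolation=cv2.INTER_CUBIC))
E
```

```text
(no output)
```

View pics/topw.png

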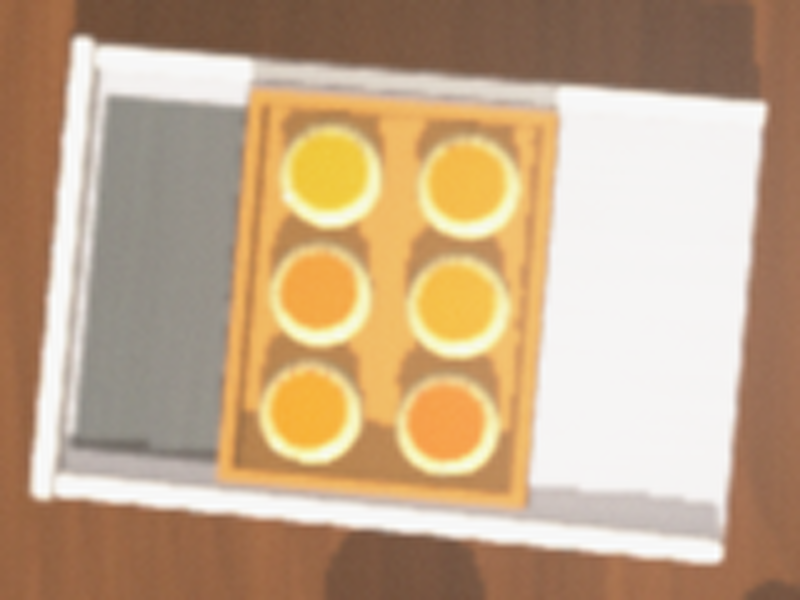

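View pics/topc.png

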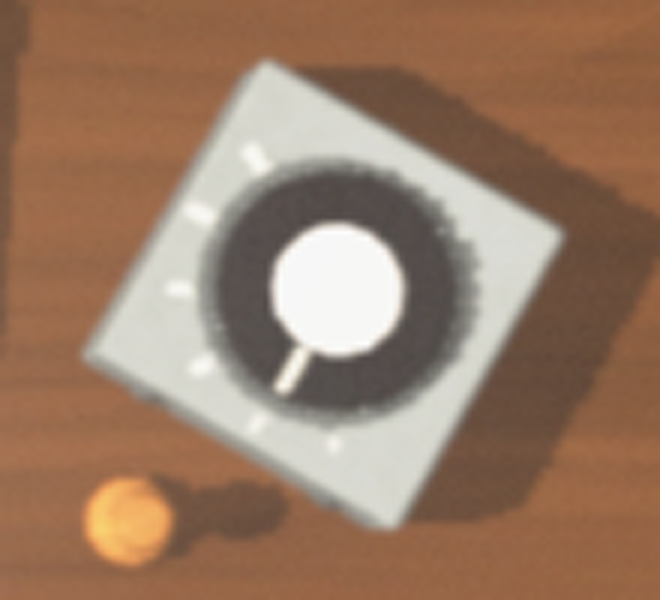

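View pics/scw.png

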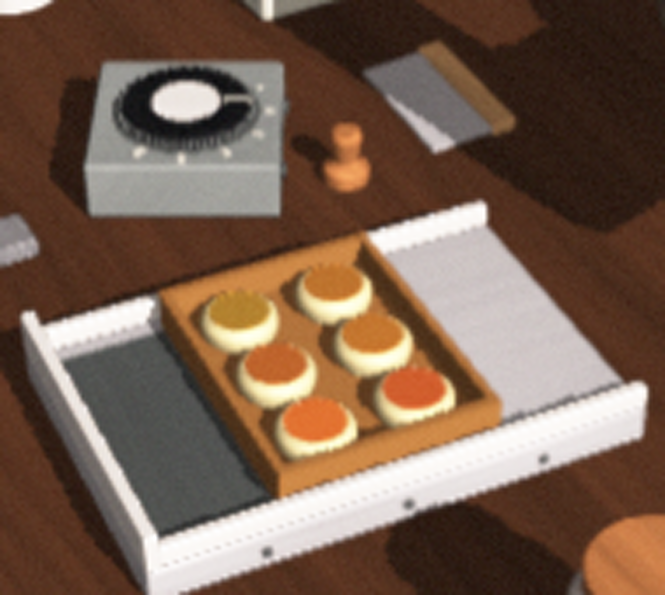

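```bash
cat > m.py <<'E'
from h import *
c=r.get_calibration('top')
def o(X,Y): return 255+(599-Y+.5)/5-.5,150+(X+.5)/5-.5
print('tray top'); T=plane(c,[o(252,88),o(558,110),o(525,505),o(218,482)],.058); print(T.round(4), T.mean(0))
e=lambda a,b:(np.linalg.norm(b-a),np.degrees(np.arctan2(*(b-a)[1::-1])))
for i in range(4): print(e(T[i],T[(i+1)%4]))
S=plane(c,[o(76,38),o(32,495),o(94,38),o(52,495)],.058);print('stop',S.round(4)); print(e(S[0],S[1]),e(S[2],S[3]))
N=plane(c,[o(765,103),o(720,560)],.044);print('near',N.round(4),e(N[0],N[1]))
print(e(N[0],S[0]),e(N[1],S[1]))
k=lambda x,y:(380+(x+.5)/6-.5,200+(y+.5)/6-.5)
B=plane(c,[k(265,60),k(565,235),k(395,528),k(85,352)],.05);print('box',B.round(4),B.mean(0))
for i in range(4): print(e(B[i],B[(i+1)%4]))
D=plane(c,[k(338,290)],.0595)[0]; print('dialc',D.round(4))
L=plane(c,[k(307,350),k(280,392)],.062); print('line',L.round(4),[ (np.linalg.norm(l[:2]-D[:2]),np.degrees(np.arctan2(*(l-D)[1::-1]))) for l in L])
M=plane(c,[k(335,440),k(258,422),k(200,365),k(178,289),k(198,213),k(255,158)],.05)
for l in M: print('mark',np.linalg.norm(l[:2]-D[:2]),np.degrees(np.arctan2(*(l-D)[1::-1])))
print('stamp',plane(c,[k(130,520)],.046))
d=np.load('pics/top0d.npy')
for z,uv in[('tray',o(300,100)),('plate',o(650,300)),('box',k(300,120)),('dial',k(240,290))]: print(z,uv,d[int(uv[1]+.5),int(uv[0]+.5)])
E
python3 m.py
```

```text
tray top
[[ 0.6054 -0.1302  0.058 ]
 [ 0.4468 -0.1189  0.058 ]
 [ 0.462   0.0836  0.058 ]
 [ 0.6214  0.074   0.058 ]] [ 0.53391458 -0.02285263  0.058     ]
(np.float64(0.15903975049300464), np.float64(175.9274565310045))
(np.float64(0.20310885134201023), np.float64(85.69661111055588))
(np.float64(0.15963799765521786), np.float64(-3.46169657108307))
(np.float64(0.2048139537944843), np.float64(-94.46628853626747))
stop [[ 0.6984 -0.1562  0.058 ]
 [ 0.7194  0.0821  0.058 ]
 [ 0.6888 -0.1562  0.058 ]
 [ 0.7088  0.0819  0.058 ]]
(np.float64(0.2392541191979975), np.float64(84.9522326545229)) (np.float64(0.23900247574925113), np.float64(85.20570703780734))
near [[ 0.3413 -0.1236  0.044 ]
 [ 0.3624  0.1112  0.044 ]] (np.float64(0.2358284008918099), np.float64(84.85648205842084))
(np.float64(0.3588640359032817), np.float64(-5.215076433578681)) (np.float64(0.3584765946610747), np.float64(-4.667246786163011))
box [[ 0.5831 -0.305   0.05  ]
 [ 0.508  -0.4335  0.05  ]
 [ 0.3816 -0.3582  0.05  ]
 [ 0.4557 -0.2262  0.05  ]] [ 0.48210004 -0.33073328  0.05      ]
(np.float64(0.14883090800476256), np.
[... 233 characters left out ...]
 [ 0.4826 -0.3332  0.0595]
line [[ 0.4567 -0.319   0.062 ]
 [ 0.4387 -0.3073  0.062 ]] [(np.float64(0.029563905252457136), np.float64(151.42869617139365)), (np.float64(0.051013949450147464), np.float64(149.52041505544452))]
mark 0.06373718614249753 179.9393949393728
mark 0.06526519124617139 149.63196104314324
mark 0.06595174188137358 119.08854814405916
mark 0.06678467161777765 89.49040224406167
mark 0.06687104121131544 59.88543224004563
mark 0.06641368267667735 29.763221818967317
stamp [[ 0.38405822 -0.24556976  0.046     ]]
tray (354.4, 209.6) 1.4989238
plate (314.4, 279.6) 1.5085514
box (429.5833333333333, 219.58333333333334) 1.5115938
dial (419.5833333333333, 247.91666666666666) 1.4925454
```

The top view gives a consistent picture:
- **Warmer:** yaw is about -5° and the stop foot is near (0.699, -0.037).
- **Tray:** the near wall's middle is near (0.454, -0.018), so it has about 86 mm to travel.
- **Dial:** centre is near (0.4825, -0.332). The line is at 150° on the second mark, and the next mark clockwise is at about 120°.

I'll move to the tray first.

```bash
python3 -m crank '[[0.06,0,-0.024,-0.034,0.04,0,0],[0.06,0,-0.047,-0.068,0.09,0,0],[0.06,0,-0.071,-0.101,0.14,0,0],[0.06,0,-0.094,-0.135,0.19,0,0],[0.06,0,-0.118,-0.169,0.24,0,0],[0.06,0,-0.142,-0.203,0.29,0,0],[0.06,0,-0.165,-0.237,0.34,0,0],[0.06,0,-0.189,-0.270,0.39,0,0],[0.06,0,-0.212,-0.304,0.435,0,0],[0.06,0,-0.236,-0.338,0.435,0,0]]' 20
cat > g.py <<'E'
from h import *
import sys
s=r.read_state(); R=np.array(s['orientation']);p=np.array(s['eef_pos'])
print('t',s['t'],'q',np.round(s['q'],1),'p',p.round(4),'yaw y',np.degrees(np.arctan2(R[1,1],R[0,1])).round(2),'F',np.round(s['force'],2),'gap',s['finger_gap'])
if len(sys.argv)>1:
    t=np.array(sys.argv[1:4],float); print('tool shift',(R.T@(t-p)).round(4))
E
python3 g.py 0.412 -0.0145 0.15
```

```text
t: 1.4
eef_pos: [0.451, -0.2494, 0.2146]
orientation: [[-0.0, -0.088, -0.996], [-0.0, -0.996, 0.088], [-1.0, 0.0, 0.0]]
force: [-0.2, -0.3, -0.5]
finger_gap: 0.06
t 1.4 q [-36.3  19.2 104.5  -0.   56.2  58.8] p [ 0.451  -0.2494  0.2146] yaw y -95.04 F [-0.21 -0.29 -0.51] gap 0.05996560109512499
tool shift [ 0.0646 -0.2305  0.0595]
```

```bash
python3 -m crank '[[0.06,0,-0.038,0.01,0,0,0],[0.06,0,-0.077,0.02,0,0,0],[0.06,0,-0.115,0.03,0,0,0],[0.06,0,-0.154,0.04,0,0,0],[0.06,0,-0.192,0.05,0,0,0],[0.06,0.01,-0.2305,0.0555,0,0,0],[0.06,0.05,-0.2305,0.0555,0,0,0],[0.06,0.1,-0.2305,0.0555,0,0,0],[0.06,0.14,-0.2305,0.0555,0,0,0],[0.06,0.171,-0.2305,0.0555,0,0,0]]'
python3 g.py
python3 - <<'E'
from h import *
im,d=r.get_image('scene'); cv2.imwrite('pics/s1.png',cv2.cvtColor(im,cv2.COLOR_RGB2BGR))
im,d=r.get_image('wrist'); cv2.imwrite('pics/w1.png',cv2.cvtColor(im,cv2.COLOR_RGB2BGR))
E
```

```text
t: 2.65
eef_pos: [0.4148, -0.016, 0.0422]
orientation: [[-0.001, -0.087, -0.996], [0.0, -0.996, 0.087], [-1.0, -0.0, 0.001]]
force: [0.7, 0.0, 0.0]
finger_gap: 0.0601
t 2.65 q [-11.3  29.3 127.4  -0.   23.4  83.7] p [ 0.4148 -0.016   0.0422] yaw y -94.99 F [0.71 0.02 0.01] gap 0.06014458659482736
```

View pics/s1.png

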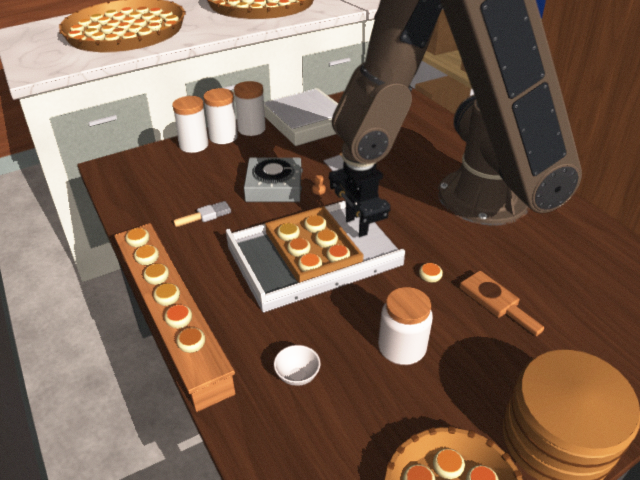

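View pics/w1.png

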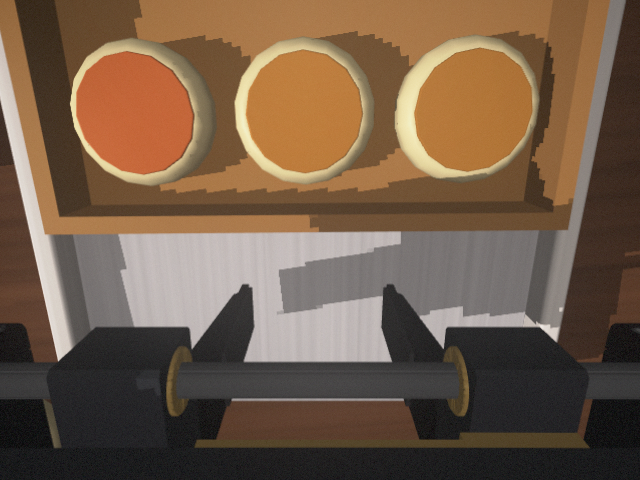

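```bash
python3 -m crank '[[0.06,0,0,-0.01,0,0,0],[0.06,0,0,-0.02,0,0,0],[0.06,0,0,-0.024,0,0,0],[0.06,0,0,-0.028,0,0,0],[0.06,0,0,-0.032,0,0,0],[0.06,0,0,-0.037,0,0,0],[0.06,0,0,-0.042,0,0,0],[0.06,0,0,-0.047,0,0,0],[0.06,0,0,-0.052,0,0,0],[0.06,0,0,-0.057,0,0,0]]'
python3 g.py
```

```text
t: 4.0
eef_pos: [0.4712, -0.0209, 0.0436]
orientation: [[-0.002, -0.087, -0.996], [0.0, -0.996, 0.087], [-1.0, -0.0, 0.002]]
force: [-5.5, 1.1, 5.5]
finger_gap: 0.0598
t 4.0 q [-10.6  31.6 119.6  -0.   28.9  84.4] p [ 0.4712 -0.0209  0.0436] yaw y -95.0 F [-5.53  1.15  5.52] gap 0.05981362914310395
```

```bash
python3 -m crank '[[0.06,0,0,-0.005,0,0,0],[0.06,0,0,-0.01,0,0,0],[0.06,0,0,-0.015,0,0,0],[0.06,0,0,-0.02,0,0,0],[0.06,0,0,-0.025,0,0,0],[0.06,0,0,-0.03,0,0,0],[0.06,0,0,-0.035,0,0,0],[0.06,0,0,-0.04,0,0,0],[0.06,0,0,-0.044,0,0,0],[0.06,0,0,-0.047,0,0,0]]'
python3 g.py
python3 - <<'E'
from h import *
im,d=r.get_image('scene'); cv2.imwrite('pics/s2.png',cv2.resize(cv2.cvtColor(im,cv2.COLOR_RGB2BGR)[140:310,220:410],None,fx=3.5,fy=3.5,interpolation=cv2.INTER_CUBIC))
E
```

```text
t: 5.25
eef_pos: [0.5186, -0.0251, 0.0436]
orientation: [[-0.001, -0.087, -0.996], [0.0, -0.996, 0.087], [-1.0, 0.0, 0.001]]
force: [-5.4, -0.2, 4.5]
finger_gap: 0.0601
t 5.25 q [-10.1  33.9 113.1  -0.   33.   84.9] p [ 0.5186 -0.0251  0.0436] yaw y -95.0 F [-5.42 -0.23  4.51] gap 0.06008358755784518
```

View pics/s2.png

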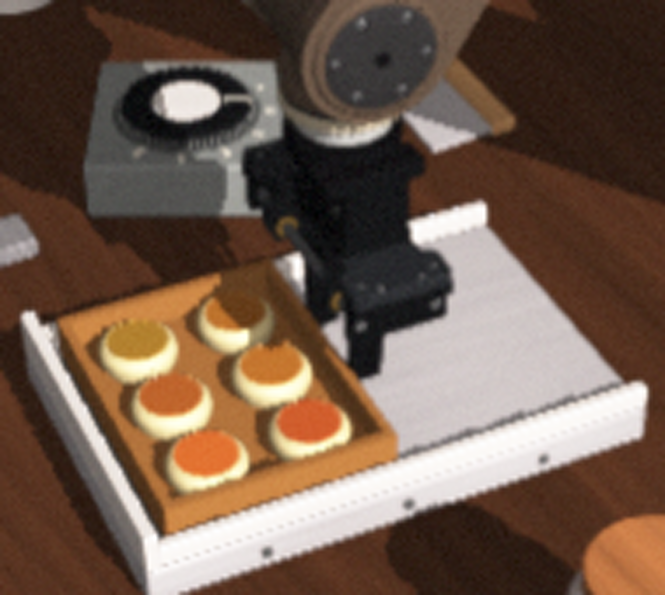

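```bash
python3 -m crank '[[0.06,0,0,-0.002,0,0,0],[0.06,0,0,-0.004,0,0,0],[0.06,0,0,-0.006,0,0,0],[0.06,0,0,-0.007,0,0,0],[0.06,0,0,-0.008,0,0,0],[0.06,0,0,-0.009,0,0,0],[0.06,0,0,-0.01,0,0,0],[0.06,0,0,-0.011,0,0,0],[0.06,0,0,-0.012,0,0,0],[0.06,0,0,-0.012,0,0,0]]'
python3 g.py
```

```text
t: 6.55
eef_pos: [0.5295, -0.0261, 0.0436]
orientation: [[-0.003, -0.087, -0.996], [0.0, -0.996, 0.087], [-1.0, 0.0, 0.003]]
force: [-8.8, -0.2, 5.5]
finger_gap: 0.0599
t 6.55 q [-10.   34.5 111.5  -0.   34.2  85.1] p [ 0.5295 -0.0261  0.0436] yaw y -94.99 F [-8.83 -0.2   5.47] gap 0.059927379877752436
```

```bash
python3 -m crank '[[0.06,0,0,-0.0005,0,0,0],[0.06,0,0,-0.001,0,0,0],[0.06,0,0,-0.0015,0,0,0],[0.06,0,0,-0.002,0,0,0],[0.06,0,0,-0.002,0,0,0],[0.06,0,0,-0.002,0,0,0],[0.06,0,0,-0.002,0,0,0],[0.06,0,0,-0.002,0,0,0],[0.06,0,0,-0.002,0,0,0],[0.06,0,0,-0.002,0,0,0]]'
python3 g.py
python3 - <<'E'
from h import *
for n,(a,b,c,d) in {'scene':(140,310,220,410),'top':(140,310,240,400)}.items():
    im,_=r.get_image(n); cv2.imwrite(f'pics/{n}3.png',cv2.resize(cv2.cvtColor(im,cv2.COLOR_RGB2BGR)[a:b,c:d],None,fx=3.5,fy=3.5,interpolation=cv2.INTER_CUBIC))
E
```

```text
t: 7.8
eef_pos: [0.5295, -0.026, 0.0436]
orientation: [[-0.007, -0.087, -0.996], [0.001, -0.996, 0.087], [-1.0, -0.0, 0.007]]
force: [-17.5, -1.3, 12.5]
finger_gap: 0.0602
t 7.8 q [ -9.9  34.6 111.3  -0.   34.5  85.1] p [ 0.5295 -0.026   0.0436] yaw y -94.98 F [-17.51  -1.34  12.45] gap 0.06018807402237152
```

View pics/scene3.png

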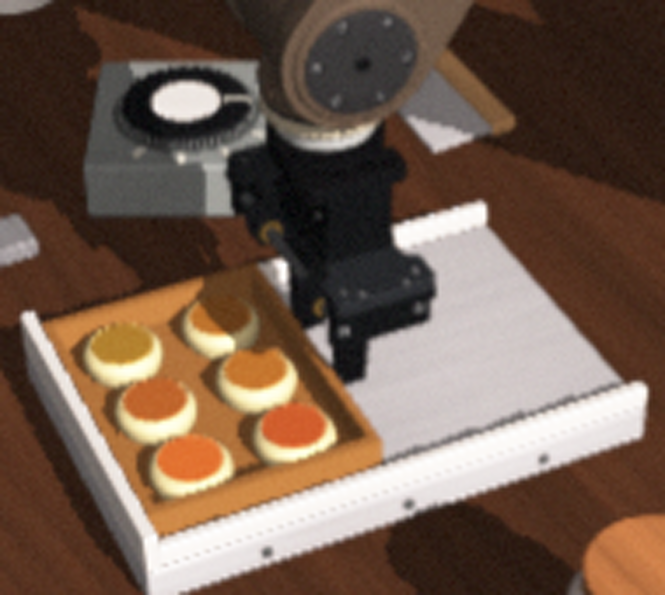

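View pics/top3.png

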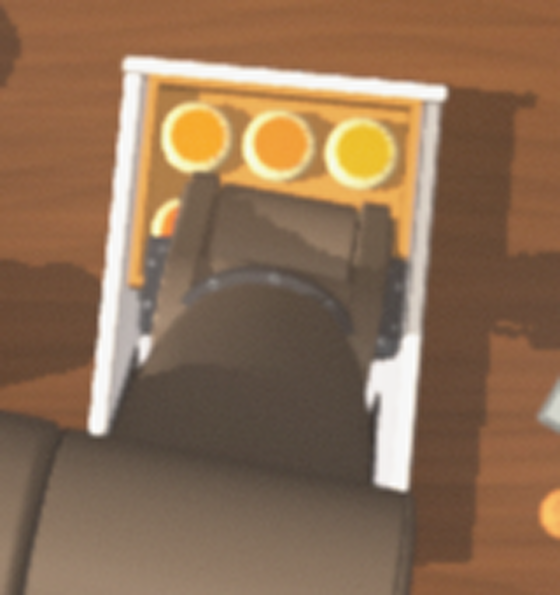

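```bash
python3 -m crank '[[0.06,0,0,0.005,0,0,0],[0.06,0,0,0.015,0,0,0],[0.06,0,0,0.03,0,0,0],[0.06,-0.03,0,0.035,0,0,0],[0.06,-0.06,0,0.035,0,0,0],[0.06,-0.09,0,0.035,0,0,0],[0.07,-0.12,0,0.035,0,0,0],[0.07,-0.14,0.03,0.035,0,0,0],[0.07,-0.14,0.07,0.035,0,0,0],[0.07,-0.14,0.11,0.035,0,0,0]]'
python3 g.py 0.4825 -0.332 0.15
python3 - <<'E'
from h import *
def mask(im,x0,x1,y0,y1,c):
    b=im[y0:y1,x0:x1].astype(int); m=((b.min(2)>170)).astype(np.uint8)
    n,l,s,ce=cv2.connectedComponentsWithStats(m)
    i=1+np.argmax(s[1:,4]); return ce[i]+[x0,y0],s[i]
t=cv2.imread('pics/top0.png');s=cv2.imread('pics/scene0.png')
a,sa=mask(t,418,455,228,262,0);b,sb=mask(s,255,292,155,182,0)
print(a,sa,b,sb)
print(plane(r.get_calibration('top'),[a],.0595),plane(r.get_calibration('scene'),[b],.0595))
E
```

```text
t: 9.15
eef_pos: [0.4876, -0.1337, 0.1839]
orientation: [[0.001, -0.087, -0.996], [-0.0, -0.996, 0.087], [-1.0, 0.0, -0.001]]
force: [0.2, -0.2, 0.8]
finger_gap: 0.0701
t 9.15 q [-22.8  20.6 108.   -0.   51.3  72.1] p [ 0.4876 -0.1337  0.1839] yaw y -94.96 F [ 0.21 -0.18  0.81] gap 0.07009886680580447
tool shift [ 0.0339  0.198  -0.0121]
[435.63802083 248.22395833] [  7   9  22  25 384] [272.55696203 168.5       ] [  9   9  19  10 158]
[[ 0.48184036 -0.33244279  0.0595    ]] [[ 0.48629831 -0.32858517  0.0595    ]]
```

```bash
python3 -m crank '[[0.07,0,0.03,-0.002,0,0,0],[0.07,0.005,0.07,-0.004,0,0,0],[0.07,0.01,0.11,-0.007,0,0,0],[0.07,0.015,0.15,-0.01,0,0,0],[0.07,0.02,0.18,-0.012,0,0,0],[0.07,0.025,0.198,-0.012,0,0,0],[0.07,0.03,0.198,-0.012,0,0,0],[0.07,0.034,0.198,-0.012,0,0,0],[0.07,0.034,0.198,-0.012,0,0,0],[0.07,0.034,0.198,-0.012,0,0,0]]'
python3 g.py
python3 - <<'E'
from h import *
s=r.read_state(); P=np.array(s['eef_pos']);R=np.array(s['orientation'])
im,_=r.get_image('wrist'); cv2.imwrite('pics/w4.png',cv2.cvtColor(im,cv2.COLOR_RGB2BGR)); np.savez('pics/w4.npz',P=P,R=R)
im,_=r.get_image('top'); cv2.imwrite('pics/t4.png',cv2.cvtColor(im,cv2.COLOR_RGB2BGR))
im,_=r.get_image('scene'); cv2.imwrite('pics/s4.png',cv2.cvtColor(im,cv2.COLOR_RGB2BGR)) 
E
```

```text
t: 10.4
eef_pos: [0.4832, -0.3306, 0.1499]
orientation: [[0.0, -0.086, -0.996], [-0.0, -0.996, 0.086], [-1.0, 0.0, -0.0]]
force: [1.1, 0.4, -0.1]
finger_gap: 0.0699
t 10.4 q [-40.8  29.1  99.1   0.   51.8  54.1] p [ 0.4832 -0.3306  0.1499] yaw y -94.95 F [ 1.12  0.43 -0.1 ] gap 0.06991680740377616
```

View pics/w4.png

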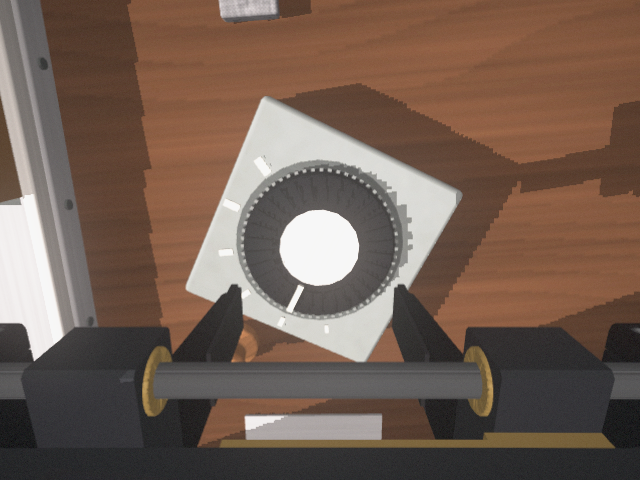

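View pics/t4.png

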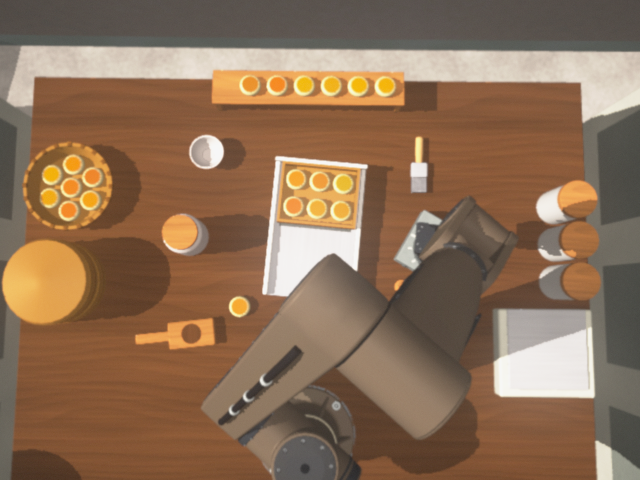

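View pics/s4.png

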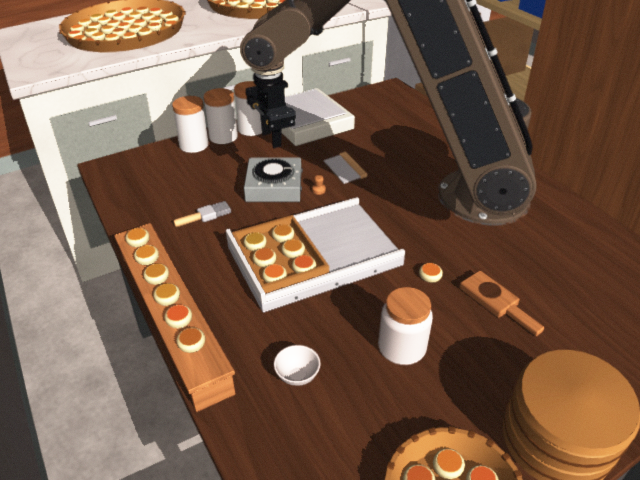

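```bash
python3 - <<'E'
from h import *
z=np.load('pics/w4.npz');po=(z['P'],z['R']);c=r.get_calibration('wrist')
a=cv2.imread('pics/w4.png').astype(int)[200:300,270:370]
m=(a.min(2)>225).astype(np.uint8); m=cv2.morphologyEx(m,cv2.MORPH_OPEN,np.ones((11,11),np.uint8))
k=max(cv2.findContours(m,0,2)[0],key=cv2.contourArea);e=cv2.fitEllipse(k);print(e)
ctr=np.array(e[0])+[270,200]
D=plane(c,[ctr],.0595,po)[0];print('centre',D, 'blackdisc', plane(c,[(320.5,243)],.062,po))
for uv,h in [((301,287),.062),((291,312),.062),((282,322),.05),((246,294),.05),((226,252),.05),((326,329),.05)]:
    p=plane(c,[uv],h,po)[0]; print(uv,p.round(4),np.linalg.norm(p[:2]-D[:2]),np.degrees(np.arctan2(*(p-D)[1::-1])))
# two-view with top
for n,uv in(('top',(435.64,248.22)),('scene',(273.1,168.9))):
    o,d=ray(r.get_calibration(n),[uv]); print(n,o+d*((.0595-o[2])/d[0,2]))
E
```

```text
((48.960693359375, 47.104373931884766), (74.00382232666016, 77.73448181152344), 90.14759826660156)
centre [ 0.48526343 -0.33135725  0.0595    ] blackdisc [[ 0.48883277 -0.33268835  0.062     ]]
(301, 287) [ 0.4582 -0.3165  0.062 ] 0.03090166636644546 151.31337279807812
(291, 312) [ 0.4397 -0.3076  0.062 ] 0.05137908037634817 152.45895099400923
(282, 322) [ 0.4262 -0.2987  0.05  ] 0.06750746623487214 151.02818543232172
(246, 294) [ 0.4511 -0.2749  0.05  ] 0.06597391889973081 121.22784701696146
(226, 252) [ 0.4843 -0.2653  0.05  ] 0.06611402365551688 90.82812333911835
(326, 329) [ 0.4176 -0.331   0.05  ] 0.06769387251809174 179.6817978883725
top [[ 0.48185059 -0.33244802  0.0595    ]]
scene [[ 0.48590165 -0.32604959  0.0595    ]]
```

```bash
python3 -m crank '[[0.07,0.03,0.001,-0.001,0,0,0],[0.07,0.06,0.001,-0.001,0,0,0],[0.07,0.078,0.001,-0.001,0,0,0],[0.07,0.084,0.001,-0.001,0,0,0],[0.07,0.086,0.001,-0.001,0,0,0],[0.07,0.088,0.001,-0.001,0,0,0],[0.07,0.089,0.001,-0.001,0,0,0],[0.07,0.09,0.001,-0.001,0,0,0],[0.07,0.091,0.001,-0.001,0,0,0],[0.07,0.091,0.001,-0.001,0,0,0]]'
python3 g.py
python3 - <<'E'
from h import *
im,_=r.get_image('wrist'); cv2.imwrite('pics/w5.png',cv2.cvtColor(im,cv2.COLOR_RGB2BGR))
E
```

```text
t: 11.8
eef_pos: [0.4842, -0.3325, 0.0593]
orientation: [[0.001, -0.087, -0.996], [-0.001, -0.996, 0.087], [-1.0, 0.001, -0.001]]
force: [0.2, 0.6, 5.3]
finger_gap: 0.0702
t 11.8 q [-40.9  36.2 102.9  -0.   40.8  54.1] p [ 0.4842 -0.3325  0.0593] yaw y -95.0 F [0.16 0.64 5.27] gap 0.07018788324880317
```

View pics/w5.png

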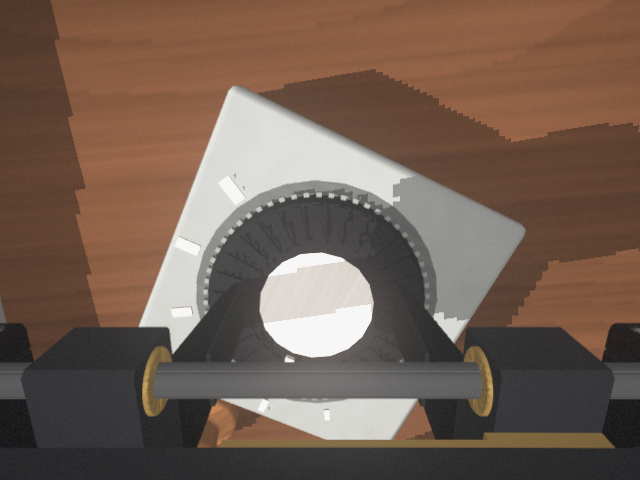

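```bash
python3 -m crank '[[0.07,0.0013,0,0,0,0,0],[0.07,0.0013,0,0,0.06,0,0],[0.07,0.0013,0,0,0.12,0,0],[0.07,0.0013,0,0,0.18,0,0],[0.07,0.0013,0,0,0.24,0,0],[0.07,0.0013,0,0,0.30,0,0],[0.07,0.0013,0,0,0.36,0,0],[0.07,0.0013,0,0,0.42,0,0],[0.07,0.0013,0,0,0.48,0,0],[0.07,0.0013,0,0,0.53,0,0]]'
python3 g.py
python3 - <<'E'
from h import *
s=r.read_state(); print('M',s['moment']);P=np.array(s['eef_pos']);R=np.array(s['orientation'])
im,_=r.get_image('wrist'); cv2.imwrite('pics/w6.png',cv2.cvtColor(im,cv2.COLOR_RGB2BGR)); np.savez('pics/w6.npz',P=P,R=R)
im,_=r.get_image('scene'); cv2.imwrite('pics/s6.png',cv2.resize(cv2.cvtColor(im,cv2.COLOR_RGB2BGR)[130:220,220:340],None,fx=6,fy=6,interpolation=cv2.INTER_CUBIC))
E
```

```text
t: 13.1
eef_pos: [0.4839, -0.3327, 0.0581]
orientation: [[0.001, -0.58, -0.815], [-0.001, -0.815, 0.58], [-1.0, 0.001, -0.001]]
force: [-2.2, -2.3, 7.1]
finger_gap: 0.0701
t 13.1 q [-40.9  36.3 102.9  -0.   40.7  84.5] p [ 0.4839 -0.3327  0.0581] yaw y -125.45 F [-2.16 -2.33  7.13] gap 0.0701257333953527
M [-0.30522605  0.5266604   0.11042321]
```

View pics/w6.png

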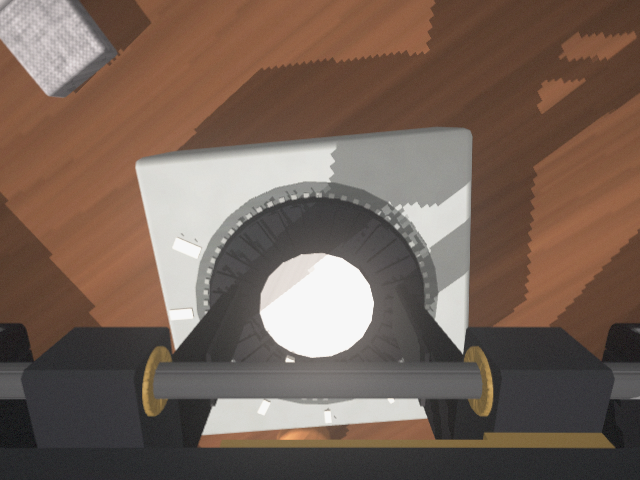

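View pics/s6.png

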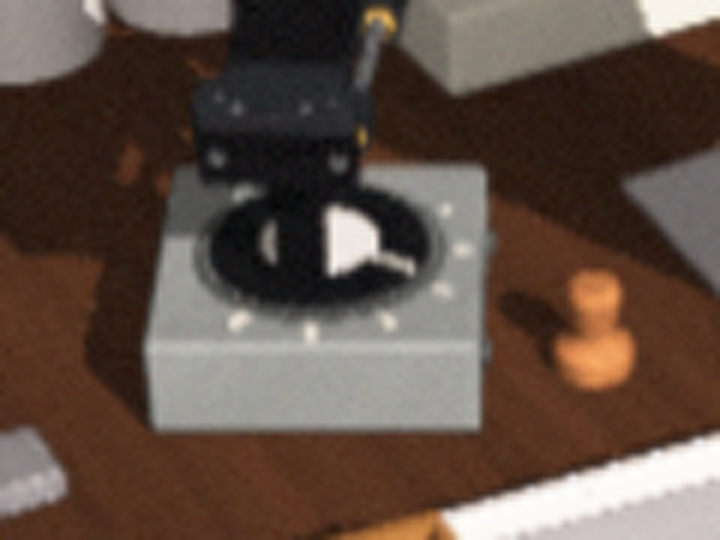

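The dial followed the fingers with no visible slip: its line is at the same spot in the wrist frame as before the turn, about (288,358). In the scene view it now points at the third mark, near (443,290). I'll lift straight off.

```bash
python3 -m crank '[[0.07,-0.002,0,0,0,0,0],[0.07,-0.005,0,0,0,0,0],[0.07,-0.01,0,0,0,0,0],[0.07,-0.03,0,0,0,0,0],[0.07,-0.06,0,0,0,0,0],[0.07,-0.09,0,0,0,0,0],[0.07,-0.11,0,0,0,0,0],[0.07,-0.11,0,0,0,0,0],[0.07,-0.11,0,0,0,0,0],[0.07,-0.11,0,0,0,0,0]]'
python3 g.py
python3 - <<'E'
from h import *
s=r.read_state();P=np.array(s['eef_pos']);R=np.array(s['orientation'])
im,_=r.get_image('wrist'); cv2.imwrite('pics/w7.png',cv2.cvtColor(im,cv2.COLOR_RGB2BGR)); np.savez('pics/w7.npz',P=P,R=R)
im,_=r.get_image('top'); cv2.imwrite('pics/t7.png',cv2.cvtColor(im,cv2.COLOR_RGB2BGR))
im,_=r.get_image('scene'); cv2.imwrite('pics/s7.png',cv2.cvtColor(im,cv2.COLOR_RGB2BGR)) 
cv2.imwrite('pics/s7c.png',cv2.resize(cv2.cvtColor(im,cv2.COLOR_RGB2BGR)[140:310,220:410],None,fx=3.5,fy=3.5,interpolation=cv2.INTER_CUBIC))
t=cv2.imread('pics/t7.png');cv2.imwrite('pics/t7c.png',cv2.resize(t[145:315,255:375],None,fx=3.5,fy=3.5,interpolation=cv2.INTER_CUBIC))
E
```

```text
t: 14.45
eef_pos: [0.4836, -0.332, 0.1663]
orientation: [[-0.001, -0.579, -0.816], [0.001, -0.816, 0.579], [-1.0, -0.0, 0.002]]
force: [-0.3, 0.1, 0.2]
finger_gap: 0.0696
t 14.45 q [-40.9  28.1  97.9  -0.   54.1  84.4] p [ 0.4836 -0.332   0.1663] yaw y -125.36 F [-0.31  0.13  0.22] gap 0.06962841382970394
```

View pics/w7.png

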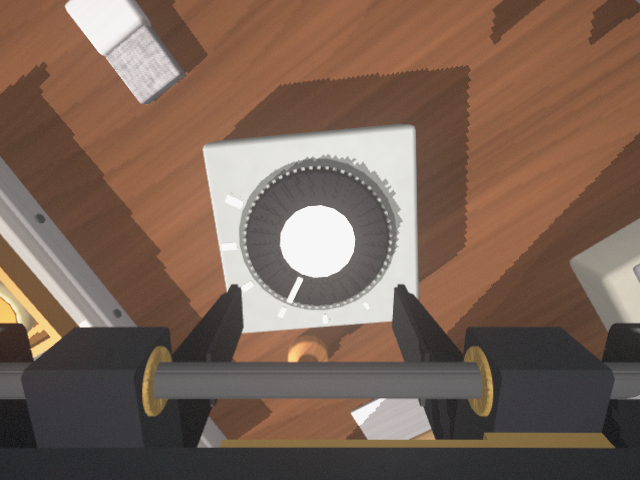

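View pics/s7c.png

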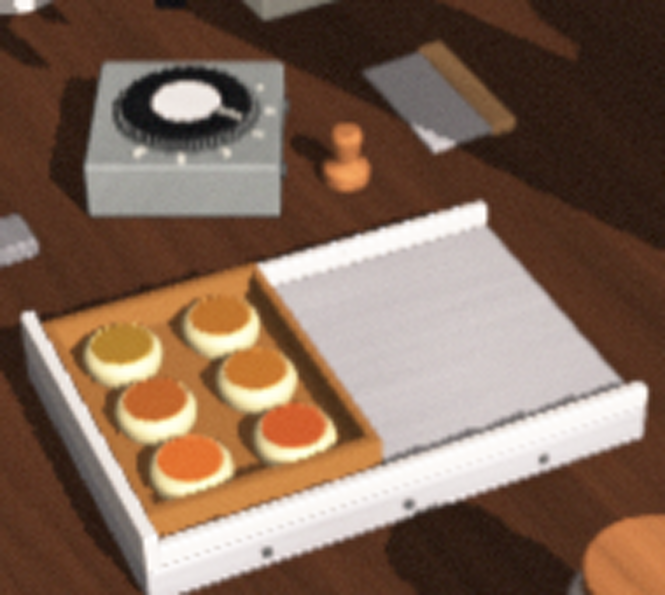

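View pics/t7c.png

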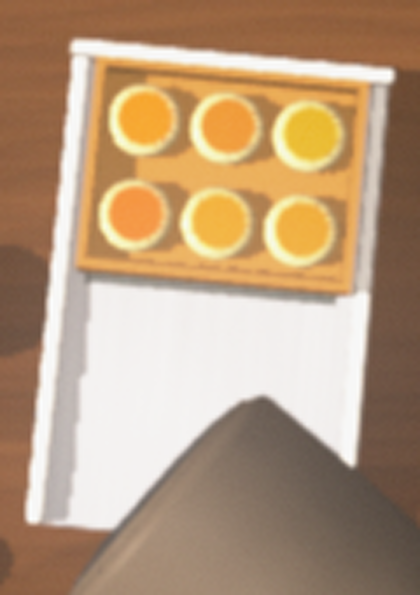

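```bash
python3 - <<'E'
from h import *
z=np.load('pics/w7.npz');po=(z['P'],z['R']);c=r.get_calibration('wrist')
D=plane(c,[(317.5,241)],.0595,po)[0]; print(D)
for uv,h in [((299,280),.062),((291,303),.062),((282,313),.05),((326,320),.05),((248,288),.05)]:
    p=plane(c,[uv],h,po)[0]; print(uv,np.linalg.norm(p[:2]-D[:2]).round(4),np.degrees(np.arctan2(*(p-D)[1::-1])).round(1))
t=r.get_calibration('top'); k=lambda x,y:(255+(x+.5)/3.5-.5,145+(y+.5)/3.5-.5)
p=plane(t,[k(78,270),k(354,294),k(96,58),k(368,82)],.058); n=p[:2].mean(0); print(p.round(4),n, 'stop exp .699,-.037; far:',n+.16*np.array([.9962,-.0872,0]), 'yaw',np.degrees(np.arctan2(*(p[0]-p[1])[1::-1]))-90)
E
```

```text
[ 0.48486809 -0.33171994  0.0595    ]
(299, 280) 0.0322 119.7
(291, 303) 0.0517 122.1
(282, 313) 0.068 120.4
(326, 320) 0.0685 150.3
(248, 288) 0.0674 91.9
[[ 0.5468  0.0758  0.058 ]
 [ 0.5308 -0.1276  0.058 ]
 [ 0.7058  0.0645  0.058 ]
 [ 0.6895 -0.138   0.058 ]] [ 0.5387974  -0.02589682  0.058     ] stop exp .699,-.037; far: [ 0.6981894  -0.03984882  0.058     ] yaw -4.501357342270765
```

```bash
python3 - <<'E'
from plant import r
print(r.close_job())
E
```

```text
the job is handed in; nothing more can be done
None
```

The tray is home against the stop and the dial has been turned clockwise by one click. I handed the job in at about 14.6 s, with the gripper about 10 cm clear above the dial. No verdict came back.

- **Tray:** I pushed it about 86 mm along the plate with two open fingertips on its near wall. At the end the fingertips stopped moving while the push force rose from about 5 N to 17.5 N, so it had met the stop. From the last top view its far wall comes out at x = 0.698, against about 0.699 for the stop. It sits square to the stop within about 0.7°, which is as fine as I could measure.
- **Dial:** I pressed both fingertips on opposite sides of the knurled ring, about 4 mm down at 7 N, and turned the gripper 30.4° clockwise. I used two fingertips rather than one, centred on the dial's axis. After letting go, the line reads about 120–122°, on the next mark at 120.4°; it started at about 151°.
- **Disagreements:** The cameras put the dial's centre up to 6 mm apart. I went with the top and wrist views, and the dial turned without visible slip. While pushing the tray, the wrist also read an upward force of 5 to 12 N, most likely the fingertips rubbing down the tray wall; the tray was not lifted.
- **Other objects:** In the last pictures I looked at, the other items near the work were where they started; I did not measure them.

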